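# Unload the round specimen mount with the spring slide

## Task

Unload the round specimen mount: push the upright handle of the unloading slide it sits in all the way to its end stop, so that the mount drops into that slide's catch tray, then let go of the handle at the end so that it snaps back home by itself. Leave the square mount in the other, identical slide where it is.

Things in the scene. Friction and masses are not known exactly. Their poses are not given: they have to be found in the camera images.
- unloader: Low aluminium fixture with the round mount, fixed, 252 x 80 x 34 mm (x from -120 to 132); a twin holds the square one; their sides swap. Origin: on its midline, at bench height; x points along it the way the handle is pushed; z up. Its deck (34 mm high) ends at x = 38 mm; beyond it an open catch tray, inside x 38 to 128, y -36 to 36 mm, floor 6 mm and walls 34 mm above the bench.
- slide (a joint): Travel of its upright black handle along +x, m: 0 home, 0.060 end stop. A spring drives it home, 3 N at home, 9 N at the end, in about 0.3 s. Handle 12 mm thick (x), 26 wide (y), at home centred at x = -75, y = 0 mm, bare from 44 (carriage top) to 90 mm above the bench, free on all sides. A pusher plate, face 55 mm ahead of its centre, top 50 mm high, shoves the mount.
- round_mount: The mount to unload: black resin disc, 40 mm diameter, 20 mm high, small round steel section in its top, 40 to 85 g, loose, lying flat in a 46 mm wide channel on the deck, 1 to 5 mm ahead of the pusher plate. Origin: centre of its underside, 34 mm above the bench at the start; z up.
- square_mount: The mount to leave alone: black resin block 36 x 36 x 20 mm with a small square steel section in its top, in the channel of the twin fixture, near that fixture's middle. Origin: centre of its underside, 34 mm above the bench; z up.

How it is judged:
On the way, in this order (a step that is already met when the one before it is completed fails the run):
1. the slide of the round mount is pushed to its end stop (within 5 mm) (value of joint slide above 0.055 m), for 0.1 s.
2. let go, the slide snaps back by its spring (faster than 0.15 m/s, not led back slowly) (velocity of joint slide below -0.15 m/s and value of joint slide between 0.008 and 0.05 m).
At the end, for the whole second after the job is handed in: The slide is home again (within 4 mm), the round mount lies at rest inside the catch tray of its own fixture, either way up, and the square mount is within 12 mm of where it started (value of joint slide below 0.004 m and x of round_mount in the frame of unloader between 0.036 and 0.13 m and y of round_mount in the frame of unloader between -0.038 and 0.038 m and z of round_mount in the frame of unloader below 0.031 m and linear speed of round_mount below 0.03 m/s and distance of square_mount from where it was at the start of the episode below 0.012 m); the robot touches nothing.
It fails at once if the square mount is moved by more than 12 mm (distance of square_mount from where it was at the start of the episode above 0.012 m).
It also fails if it takes over 29 s, if anything falls off the work surface, if the arm or the gripper's body presses on something with over 40 N, if the wrist force passes 120 N, or if a joint passes its speed limit or range.

## Robot

A 6-joint arm with a two-finger parallel gripper is mounted at the origin on the work surface. World frame = base frame: x ahead of the robot, y to its left, z up, the work surface at z = 0. Lengths are in m, angles in rad, forces in N, time in s.
With the tool pointing down it reaches from about 0.25 to 0.775 m from the base axis. Payload 4 kg.
Tool frame: the origin (TCP) lies midway between the tips of the shut fingers; the grasp point (between the pads) lies 19 mm behind it (robot.pinch_z is the distance from the TCP to the grasp point, in m); x points along the fingers, y is the direction in which the jaws open and shut, and the axes are right-handed (so a half turn about x gives the same grasp; the last joint's range is limited). The gripper opens to 94 mm and grips with 3 to 60 N. Pads are 16 mm wide; open, the fingers measure 119 mm over their backs; the gripper's body (75 mm by 177 mm) begins 78 mm behind the grasp point.
Start: joints at [-1.399, 0.087, 1.371, -0, 1.684, -0.103], TCP at [0.149, -0.529, 0.206] pointing down, gripper open.
Joint ranges: [-3.1, 3.1], [-0.76, 2.03], [0.27, 2.55], [-1.08, 4.22], [0.17, 2.65], [-2.57, 2.57]. Speed limits (rad/s): [2.79, 2.79, 3.14, 3.14, 3.14, 3.14].

## Interface

Orientations are given as [roll, pitch, yaw] about the fixed x, y, z axes, in that order (R = Rz(yaw) Ry(pitch) Rx(roll)).
In Python, from bench import robot, imaging gives the robot as it stands. The module is installed in compiled form; this text tells all that it offers.
- The arm moves only by the tool drive_tool, never from a script. Its argument "commands" is a list that holds one entry, the list of rows, each a list of 4 numbers: the shift along the tool's x, y, z as a fraction of full scale, then the turn about the tool's x as a fraction of full scale. A call has 1 to 20 rows; each row shifts and turns the commanded pose from where the row before left it, along the tool's axes as they then stand; what a row does not reach is not made up. Full scale, the value 1, is 0.25 m for a shift and 360 degrees for a turn. A row lasts 1/10 s, in which the tool goes at most 50 mm and 8.59 degrees, less where a joint would pass 70% of its speed; a pose out of reach is approached as far as the arm can. A call with a number of a shift or a turn outside -1 to 1 is refused whole. A call with a gripper value outside its range is refused whole. "grip" is the opening, from 0 (shut) to 1 (fully open), set as the call begins (left out, the last holds). The fingers move at their own pace and stop on an object; the grip force is fixed at half the most. Time passes only in rows, so rows that do not move let the fingers close. It gives the time, the measured TCP pose, the force and the opening at its end, in the units of the state.
- robot.get_obs(): the state, without advancing time (a new reading comes with each control period).
- imaging.snapshot(name): name is "side" or "top" or "wrist"; returns a dict with "pixels" (420x560x3 uint8, red, green, blue), "z_map" (420x560 float32, m along the optical axis (not along the pixel's ray), 0 where there is no reading), "mtx" (3x3 intrinsics, pixels), "extrinsics" (4x4, takes a point from world to camera coordinates). Camera axes: x right, y up, looking along -z (the intrinsics and any distortion apply to the point x, -y, -z); pixel columns grow to the right and rows downward; lengths in m; the calibration is good to about 2 mm. A picture is of the moment at which its call begins.
- robot.close_job(): hands the job in, once; it reports no verdict.
The state is a dict: "time": time; "joint_positions": joint angles; "qvel": joint speeds; "joint_torque": joint torques, N m; "tool_pos": TCP position; "ee_rot": TCP orientation; "wrist_force": force on the tool from outside, world axes, zero at the start; "wrist_torque": the same for the moment, N m; "width": finger opening in m.
Only numpy, scipy, OpenCV 4.12 (cv2) and the standard library are available. Lean on these libraries where they do the work, as an engineer would, in place of code of your own. Each camera call takes 0.05 s, during which the arm holds its last target.

## Working session

There is one attempt and no reset: what is moved stays moved. The work goes in short steps, Python scripts to look and compute and a tool call to move; the robot and the scene stay as the last step left them, time stands still between calls to the robot, and variables do not carry over. Pictures are saved under pics/ and viewed, and the job is handed in when it is done.

Besides the shell and the picture viewer there is one more tool, called as name(argument=value, ...) on one line, values as JSON. drive_tool: Moves the arm, as the interface text tells. Shift numbers are shares of 0.25 m and turn numbers shares of 360 degrees, none past 1 either way. Its arguments: {"type":"object","properties":{"commands":{"type":"array","items":{"type":"array","items":{"type":"array","items":{"type":"number","minimum":-1,"maximum":1}}}},"grip":{"type":"number"}},"required":["commands"]}

```bash
mkdir -p pics; python3 - <<'E'
from bench import robot, imaging
import cv2,numpy as np
o=robot.get_obs()
for k in("time","tool_pos","ee_rot","width","wrist_force"):print(k,o[k])
for n in("top","side"):
    s=imaging.snapshot(n); np.savez(f"{n}0.npz",**s)
    cv2.imwrite(f"pics/{n}0.png",s["pixels"][:,:,::-1]); print(n,s["mtx"].tolist(),np.round(s["extrinsics"],3).tolist())
    print([k for k in s])
E
```

```text
time 0.0
tool_pos [ 0.14912811 -0.52884252  0.20432854]
ee_rot [-1.66573493  1.56865335  1.75063522]
width 0.09414641990325232
wrist_force [-0.08374524  0.1567761   0.8187404 ]
top [[415.88224543177074, 0.0, 282.554150803956], [0.0, 415.88224543177074, 206.40701229855378], [0.0, 0.0, 1.0]] [[0.012, -1.0, 0.003, -0.019], [0.99, 0.012, 0.142, -0.552], [-0.142, 0.002, 0.99, -0.687], [0.0, 0.0, 0.0, 1.0]]
['pixels', 'z_map', 'mtx', 'extrinsics']
side [[434.767591642709, 0.0, 283.97519128563414], [0.0, 434.767591642709, 210.47181945375033], [0.0, 0.0, 1.0]] [[0.947, -0.322, 0.003, -0.506], [0.246, 0.729, 0.639, -0.17], [-0.208, -0.604, 0.769, -0.593], [0.0, 0.0, 0.0, 1.0]]
['pixels', 'z_map', 'mtx', 'extrinsics']
```

View pics/top0.png

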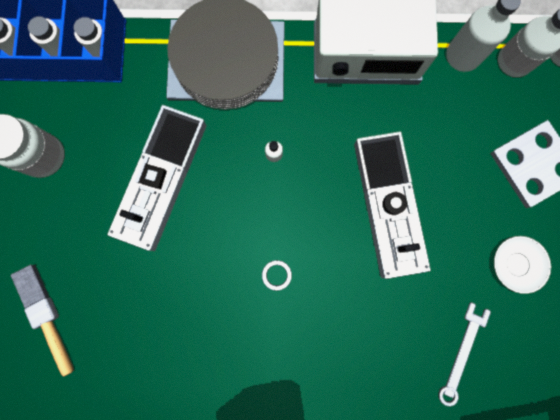

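View pics/side0.png

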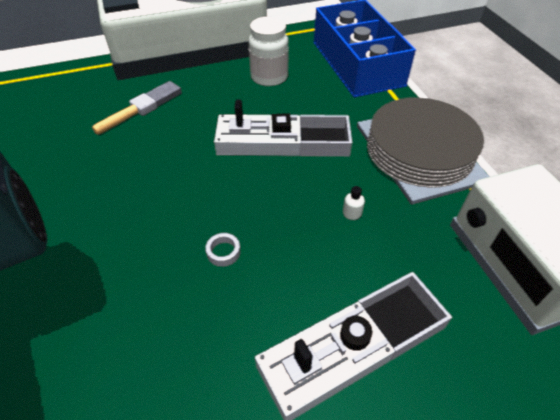

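The round mount is in the right-hand fixture in the top view (disc at about (395,203), handle (408,247), tray (385,160)). In the side view it is the near fixture, with the handle at (303,355). The square mount is in the left fixture at (152,177).

```bash
cat > h.py <<'E'
import numpy as np,cv2
def cloud(s):
    K=s["mtx"];E=s["extrinsics"];z=s["z_map"]
    v,u=np.mgrid[:420,:560]
    p=np.stack([(u-K[0,2])/K[0,0]*z,-(v-K[1,2])/K[1,1]*z,-z],-1)
    return (p-E[:3,3])@E[:3,:3]
def cast(s,uv,h):
    K=s["mtx"];E=s["extrinsics"];R=E[:3,:3];c=-R.T@E[:3,3]
    d=R.T@np.array([(uv[0]-K[0,2])/K[0,0],-(uv[1]-K[1,2])/K[1,1],-1])
    return c+d*(h-c[2])/d[2]
E
python3 - <<'E'
import numpy as np,cv2
from h import *
for n,(x0,y0,x1,y1) in(("top",(345,120,440,290)),("side",(250,265,460,415))):
    s=dict(np.load(n+"0.npz")); P=cloud(s); px=s["pixels"]
    box=np.zeros((420,560),bool);box[y0:y1,x0:x1]=1
    ok=box&(s["z_map"]>0)
    print(n,"bench z",np.median(P[ok&(P[...,2]<.01)][:,2]))
    m=ok&(abs(P[...,2]-.034)<.005)
    m=cv2.morphologyEx(m.astype(np.uint8),cv2.MORPH_OPEN,np.ones((2,2)))>0
    r=cv2.minAreaRect((P[m][:,:2]*1000).astype(np.float32)); print("rect",r, "z",np.median(P[m][:,2]))
    c=cv2.boxPoints(r);print(c.round(1).tolist())
    hm=ok&(P[...,2]>.062)&(P[...,2]<.1); q=P[hm]; print("handle",hm.sum(),q.mean(0),q.min(0),q.max(0))
    ht=ok&(P[...,2]>.083)&(P[...,2]<.1); print("htop",ht.sum(),P[ht].mean(0),cv2.minAreaRect((P[ht][:,:2]*1000).astype(np.float32)))
    w=(px.min(2)>140)&box
    cn=max(cv2.findContours(w.astype(np.uint8),0,2)[0],key=cv2.contourArea); 
    pts=np.array([cast(s,a[0],.034)[:2] for a in cn])*1000
    print("white rect",cv2.minAreaRect(pts.astype(np.float32)))
E
```

```text
top bench z 0.0007210619367053578
rect ((547.759033203125, -128.78207397460938), (262.4266052246094, 266.0057678222656), 10.311691284179688) z 0.03370015910573797
[[394.8999938964844, -21.399999618530273], [442.5, -283.1000061035156], [700.7000122070312, -236.10000610351562], [653.0, 25.600000381469727]]
handle 148 [ 0.48077005 -0.21837245  0.08645046] [ 0.47371398 -0.23457016  0.0639127 ] [ 0.48825767 -0.20769248  0.09268868]
htop 119 [ 0.4812612  -0.22055382  0.08953203] ((481.354248046875, -221.01556396484375), (11.783623695373535, 26.28923988342285), 9.893925666809082)
white rect ((561.5277099609375, -207.0625), (252.55661010742188, 81.25347900390625), 10.220555305480957)
side bench z 0.0011629364200503706
rect ((525.9302368164062, -229.98611450195312), (390.102783203125, 159.3977813720703), 30.355058670043945) z 0.03419753116274316
[[317.29998779296875, -259.79998779296875], [397.8999938964844, -397.29998779296875], [734.5, -200.1999969482422], [654.0, -62.599998474121094]]
handle 390 [ 0.48008459 -0.22443005  0.08380909] [ 0.47368372 -0.23528714  0.06200556] [ 0.48869933 -0.20880466  0.09269375]
htop 262 [ 0.48073768 -0.22279387  0.08941765] ((481.52789306640625, -221.98678588867188), (12.520981788635254, 25.693431854248047), 10.849838256835938)
white rect ((561.6488647460938, -207.14842224121094), (252.86703491210938, 81.15721130371094), 10.541650772094727)
```

```bash
cat > go.py <<'E'
import numpy as np
from scipy.spatial.transform import Rotation as Ro
from bench import robot
def rep(t,yaw=10.3):
    o=robot.get_obs();R=Ro.from_euler("xyz",o["ee_rot"]).as_matrix()
    a=np.radians(yaw);fy=np.array([-np.sin(a),np.cos(a),0])
    for s in(1,-1):
        f=R.T@(s*fy); print("turn about x deg",np.degrees(np.arctan2(f[2],f[1])), "frac",np.arctan2(f[2],f[1])/2/np.pi)
    print("R",R.round(4).tolist(),"q",np.round(o["joint_positions"],3))
    d=R.T@(np.array(t)-o["tool_pos"]); print("pos",o["tool_pos"],"tool shift mm",d*1000,"frac",d/.25,"F",o["wrist_force"],"w",o["width"],"t",o["time"])
E
python3 -c "
from go import *
rep([.4817,-.2215,.125])"
```

```text
turn about x deg -174.5529140526104 frac -0.48486920570169556
turn about x deg 5.447085947389619 frac 0.015130794298304497
R [[-0.0003, 0.2714, -0.9625], [0.002, -0.9625, -0.2714], [-1.0, -0.002, -0.0002]] q [-1.399  0.088  1.372  0.     1.684 -0.103]
pos [ 0.14916623 -0.5288764   0.20443074] tool shift mm [  79.92900842 -205.43617103 -403.45450143] frac [ 0.31971603 -0.82174468 -1.61381801] F [-0.27335402  0.46093108 -0.77381814] w 0.09410432473352849 t 0.1
```

drive_tool(commands=[[[0,0,0,0.0151],[0,-0.04,-0.064,0],[0,-0.081,-0.127,0],[0,-0.081,-0.127,0],[0,-0.081,-0.127,0],[0,-0.081,-0.127,0],[0,-0.081,-0.127,0],[0,-0.081,-0.127,0],[0,-0.081,-0.127,0],[0,-0.081,-0.127,0],[0,-0.081,-0.127,0],[0,-0.081,-0.127,0],[0,-0.081,-0.127,0],[0,-0.04,-0.064,0],[0,0,0,0],[0,0,0,0]]], grip=1)

```text
time: 1.7
tool_pos: [0.4806, -0.2215, 0.2052]
ee_rot: [-0.221, 1.57, 3.104]
wrist_force: [0.2, 0.8, -0.4]
width: 0.0941
```

```bash
python3 -c "
from go import *
rep([.4817,-.2215,.055])"
```

```text
turn about x deg -179.84447766476725 frac -0.4995679935132424
turn about x deg 0.1555223352327544 frac 0.00043200648675765114
R [[-0.001, 0.1815, -0.9834], [0.0, -0.9834, -0.1815], [-1.0, -0.0002, 0.001]] q [-0.539  0.042  1.42  -0.     1.681  0.85 ]
pos [ 0.48059026 -0.22145135  0.20519266] tool shift mm [150.1914449    0.28297196  -1.2330044 ] frac [ 0.60076578  0.00113189 -0.00493202] F [ 0.17621847  0.75024769 -0.38963035] w 0.09409637901141416 t 1.7
```

drive_tool(commands=[[[0.05,0.001,-0.005,0],[0.1,0,0,0],[0.1,0,0,0],[0.1,0,0,0],[0.1,0,0,0],[0.1,0,0,0],[0.05,0,0,0],[0,0,0,0],[0,0,0,0]]])

```text
time: 2.6
tool_pos: [0.4822, -0.223, 0.056]
ee_rot: [2.366, 1.57, -0.597]
wrist_force: [0.7, -0.3, 1.0]
width: 0.0937
```

```bash
python3 - <<'E'
from go import *
from bench import imaging
import cv2
rep([.4817,-.2215,.055])
for n in("side","wrist"):
    cv2.imwrite(f"pics/{n}1.png",imaging.snapshot(n)["pixels"][:,:,::-1])
E
```

```text
turn about x deg 179.96368286203324 frac 0.4998991190612035
turn about x deg -0.036317137966746925 frac -0.00010088093879651924
R [[0.0007, 0.1782, -0.984], [-0.0005, -0.984, -0.1782], [-1.0, 0.0006, -0.0006]] q [-0.54   0.124  1.633 -0.     1.384  0.852]
pos [ 0.48220524 -0.22295978  0.05601637] tool shift mm [ 1.015309   -1.52705272  0.23767386] frac [ 0.00406124 -0.00610821  0.0009507 ] F [ 0.71808976 -0.32700001  0.99255328] w 0.09372805068769677 t 2.6
```

View pics/side1.png

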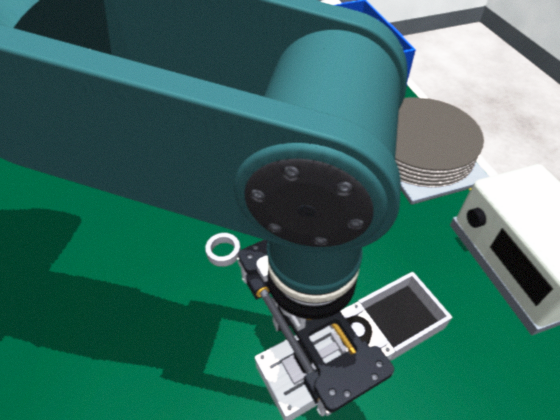

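View pics/wrist1.png

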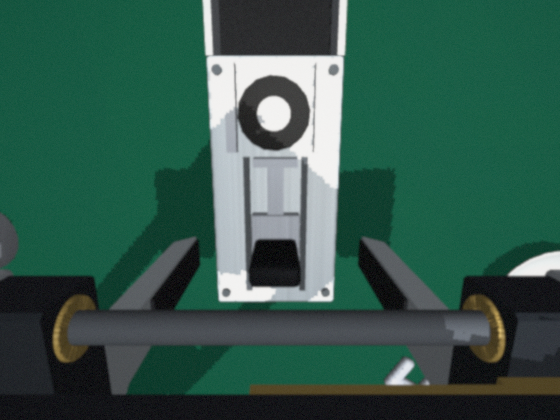

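The wrist view shows the handle at (275,262), centred between the fingers, with the disc ahead at (273,113). The fixture is square to the tool. I'll close now.

drive_tool(commands=[[[0,0,0,0],[0,0,0,0],[0,0,0,0],[0,0,0,0],[0,0,0,0],[0,0,0,0],[0,0,0,0],[0,0,0,0]]], grip=0)

```text
time: 3.5
tool_pos: [0.4821, -0.2223, 0.0554]
ee_rot: [-0.203, 1.571, 3.118]
wrist_force: [0.0, -0.8, -0.3]
width: 0.0334
```

drive_tool(commands=[[[0,0,0,0],[0,0,0,0],[0,0,0,0],[0,0,0,0]]])

```text
time: 3.9
tool_pos: [0.4819, -0.2212, 0.0554]
ee_rot: [-1.456, 1.569, 1.866]
wrist_force: [-0.8, 5.6, 2.0]
width: 0.0256
```

drive_tool(commands=[[[0,0,-0.01,0],[0,0,-0.02,0],[0,0,-0.02,0],[0,0,-0.02,0],[0,0,-0.02,0],[0,0,-0.02,0],[0,0,-0.02,0],[0,0,-0.02,0],[0,0,-0.02,0],[0,0,-0.02,0],[0,0,-0.02,0],[0,0,-0.02,0],[0,0,-0.01,0],[0,0,0,0],[0,0,0,0]]])

```text
time: 5.4
tool_pos: [0.5382, -0.211, 0.0554]
ee_rot: [-0.386, 1.564, 2.936]
wrist_force: [-9.9, 3.8, 6.8]
width: 0.0259
```

```bash
python3 - <<'E'
from go import *
from bench import imaging
import cv2
rep([.4819+.06*.984,-.2212+.06*.179,.055])
for n in("side","wrist"):
    cv2.imwrite(f"pics/{n}2.png",imaging.snapshot(n)["pixels"][:,:,::-1])
E
```

```text
turn about x deg -179.98590897606877 frac -0.4999608582668577
turn about x deg 0.01409102393122913 frac 3.9141733142303136e-05
R [[-0.007, 0.179, -0.9838], [0.0015, -0.9838, -0.179], [-1.0, -0.0027, 0.0066]] q [-0.471  0.23   1.511 -0.002  1.408  0.921]
pos [ 0.53820263 -0.21096568  0.05537073] tool shift mm [ 0.3523389  -0.00644995 -2.78606229] frac [ 1.40935560e-03 -2.57997971e-05 -1.11442492e-02] F [-9.87000197  3.79138128  6.75533053] w 0.02593969818773102 t 5.4
```

View pics/wrist2.png

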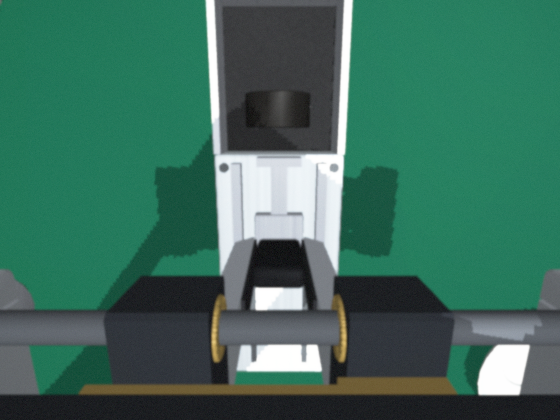

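The wrist view shows the disc dropped into the tray, at about (278,108), possibly standing on its rim. The slide is at about 57 mm with 10 N on the wrist, so I'll press on to the stop.

drive_tool(commands=[[[0,0,-0.01,0],[0,0,-0.01,0],[0,0,0,0],[0,0,0,0],[0,0,0,0]]])

```text
time: 6.0
tool_pos: [0.5413, -0.2104, 0.0553]
ee_rot: [-0.278, 1.56, 3.043]
wrist_force: [-13.1, 3.9, 8.6]
width: 0.0258
```

drive_tool(commands=[[[0,0,-0.01,0],[0,0,-0.01,0],[0,0,0,0],[0,0,0,0],[0,0,0,0]]])

```text
time: 6.5
tool_pos: [0.5425, -0.2102, 0.0551]
ee_rot: [-0.201, 1.551, 3.12]
wrist_force: [-21.9, 2.7, 13.2]
width: 0.0258
```

```bash
python3 - <<'E'
from go import *
from h import *
from bench import imaging
rep([.4819+.06*.984,-.2212+.06*.179,.055])
s=imaging.snapshot("wrist");cv2.imwrite("pics/wrist3.png",s["pixels"][:,:,::-1])
P=cloud(s);a=np.radians(10.3)
o=np.array([.5616-.006*np.cos(a),-.2071-.006*np.sin(a)])
L=(P[...,:2]-o)@np.array([[np.cos(a),-np.sin(a)],[np.sin(a),np.cos(a)]])
ok=s["z_map"]>0
m=ok&(P[...,2]>.045)&(P[...,2]<.054)&(abs(L[...,1])<.018)&(L[...,0]>0.0)&(L[...,0]<.06)
print("pusher plate top",m.sum(),L[m].min(0) if m.any() else"",L[m].max(0) if m.any() else "")
d=ok&(P[...,2]>.012)&(L[...,0]>.042)&(L[...,0]<.124)&(abs(L[...,1])<.032)
print("disc",d.sum(),L[d].min(0),L[d].max(0),P[d][:,2].max(),np.percentile(P[d][:,2],[10,50,90]))
E
```

```text
turn about x deg 179.97639879276213 frac 0.4999344410910059
turn about x deg -0.023601207237883007 frac -6.555890899411946e-05
R [[-0.0194, 0.1783, -0.9838], [0.0004, -0.984, -0.1784], [-0.9998, -0.0039, 0.019]] q [-0.462  0.246  1.492 -0.008  1.421  0.931]
pos [ 0.54250903 -0.21015178  0.05511981] tool shift mm [0.15004901 0.02394604 1.59628555] frac [6.00196040e-04 9.57841405e-05 6.38514222e-03] F [-21.89838491   2.72547638  13.22322087] w 0.025760022570612752 t 6.5
pusher plate top 966 [ 1.24993875e-05 -1.42205189e-02] [0.05962094 0.01449381]
disc 2338 [ 0.05374199 -0.01843105] [0.07386605 0.02052417] 0.04884421422852166 [0.03680134 0.04426237 0.04662882]
```

View pics/wrist3.png

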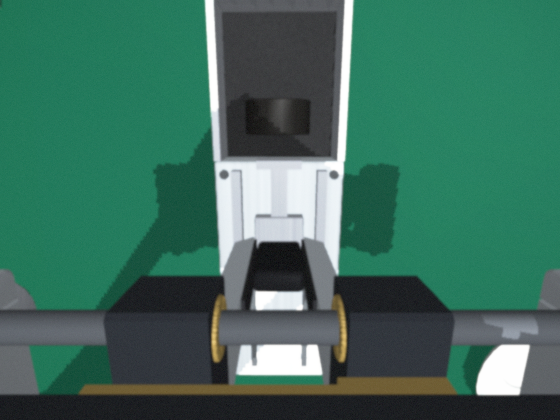

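Wrist force jumped to 22 N with almost no further travel, so the slide is on its end stop and has been held there. The disc stands on its rim mid-tray (local x 54–74 mm). Now I'll release.

drive_tool(commands=[[[0,0,0,0],[0,0,0,0],[0,0,0,0],[0,0,0,0],[0,0,0,0],[0,0,0,0],[0,0,0,0],[0,0,0,0],[0,0,0,0],[0,0,0,0],[0,0,0,0]]], grip=1)

```text
time: 7.65
tool_pos: [0.551, -0.2099, 0.0555]
ee_rot: [1.494, 1.571, -1.468]
wrist_force: [0.4, -0.5, -0.6]
width: 0.0943
```

drive_tool(commands=[[[0.05,0,0,0],[-0.1,0,0,0],[-0.1,0,0,0],[-0.1,0,0,0],[-0.1,0,0,0],[-0.1,0,0,0],[-0.1,0,0,0],[0,0,0,0],[0,0,0,0]]])

```text
time: 8.55
tool_pos: [0.551, -0.2098, 0.192]
ee_rot: [-0.274, 1.57, 3.048]
wrist_force: [-0.2, 0.1, -0.5]
width: 0.0941
```

My first lift row had the wrong sign, a 12 mm dip. The open fingers straddled the fixture, and the force reading at the end of that call was near zero. Next I'll back the arm away and check the scene.

drive_tool(commands=[[[0,0,0.1,0],[0,0,0.15,0],[0,0,0.15,0],[0,0,0.1,0],[0,0,0.1,0],[0,0,0,0],[0,0,0,0]]])

```text
time: 9.25
tool_pos: [0.4031, -0.2363, 0.1912]
ee_rot: [-1.045, 1.569, 2.276]
wrist_force: [0.4, 0.3, -0.1]
width: 0.0942
```

```bash
python3 - <<'E'
from h import *
from bench import imaging,robot
a=np.radians(10.3)
o=np.array([.5616-.006*np.cos(a),-.2071-.006*np.sin(a)])
M=np.array([[np.cos(a),-np.sin(a)],[np.sin(a),np.cos(a)]])
for n in("top","side","wrist"):
    s=imaging.snapshot(n);cv2.imwrite(f"pics/{n}4.png",s["pixels"][:,:,::-1])
    P=cloud(s);L=(P[...,:2]-o)@M;ok=s["z_map"]>0
    d=ok&(P[...,2]>.012)&(P[...,2]<.08)&(L[...,0]>.044)&(L[...,0]<.122)&(abs(L[...,1])<.030)
    if d.any():print(n,"disc",d.sum(),L[d].min(0),L[d].max(0),P[d][:,2].max())
    h=ok&(P[...,2]>.083)&(P[...,2]<.096)&(abs(L[...,0])<.11)&(abs(L[...,1])<.03)
    if h.any():print(n,"handle",h.sum(),L[h].mean(0))
    if n=="top":
        p0=dict(np.load("top0.npz"))["pixels"]
        print("sq diff",np.abs(p0[100:255,105:210].astype(int)-s["pixels"][100:255,105:210]).mean())
print(robot.get_obs()["time"],robot.get_obs()["wrist_force"])
E
```

```text
top disc 306 [ 0.0529151 -0.0184125] [0.07357277 0.02063897] 0.048510738424714324
top handle 119 [-0.0754655   0.00124953]
sq diff 1.6601126472094214
side disc 685 [ 0.05227078 -0.01892873] [0.07351602 0.02018164] 0.047709346334129155
wrist handle 435 [-0.0755082   0.00027128]
9.4 [0.14791078 1.31889371 0.16167383]
```

View pics/top4.png

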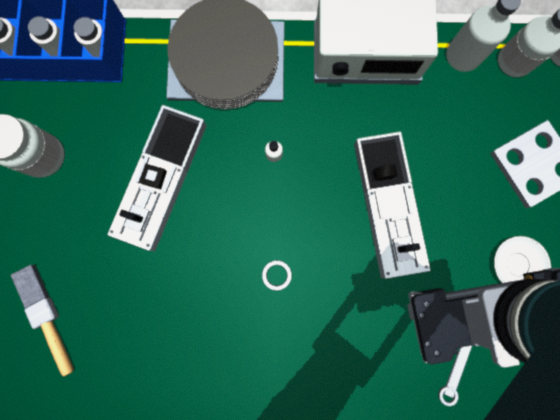

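View pics/wrist4.png

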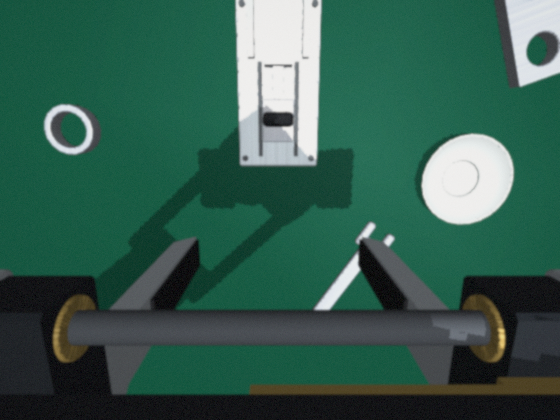

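View pics/side4.png

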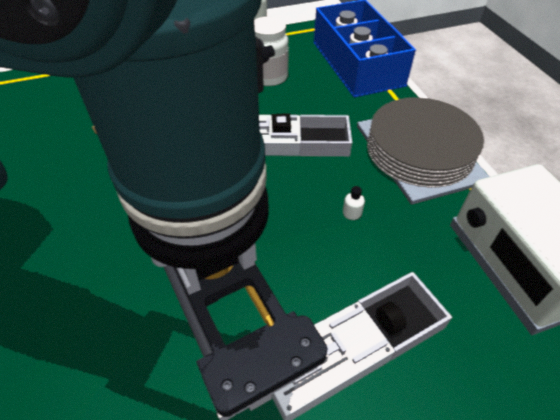

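The top view shows the handle home at (408,247), local x -75.5 mm, and the disc on its rim in the tray at (386,172). It hasn't moved since before the release. The square mount is unchanged at (152,177), and the arm is clear of everything.

```bash
python3 -c "
from bench import robot
print(robot.close_job())"
```

```text
the job is handed in; nothing more can be done
None
```

I unloaded the round mount into its own catch tray, the slide is back home, and the job is handed in. No verdict was reported.

I gripped the handle of the round mount's slide and pushed it about 60 mm. The wrist force then rose from 13 to about 22 N with almost no further travel, which I took as the end stop. I held it there, opened the fingers so the spring could return the handle, then lifted and backed away.

**Last checks:**
- **Slide:** the handle is home at x about -75.5 mm, against a nominal -75. I did not measure its return speed.
- **Round mount:** it is in the tray at x about 53–74 mm and y about ±20 mm. It had not moved measurably in the nearly 3 s between my pictures. It stands on its rim rather than lying flat, so its origin should be about 26 mm up, below the 31 mm limit.
- **Square mount:** it looks unchanged from the first picture.
- **Arm:** it is clear of everything, with wrist force near zero.

**Slip:** the first row of the lift had the wrong sign, so the open fingers dipped about 12 mm beside the fixture. The force reading at the end of that lift was near zero, and nothing was displaced in the pictures.

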